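# Set the wick-length gauge to the green mark

### The job

Set the candle wick-length gauge to the green mark: pull its sprung black knob out along the slot, work it sideways into the hooked notch that belongs to the green flag (feel for the notch, it may lie a finger's breadth to either side of the flag), and let the spring draw the knob back into the hook so that it stays there by itself when you let go. Never let the knob fly back and slam home, and leave the bottles, cups, funnel and vessels around it where they are.

Things in the scene. Friction and masses are not known exactly. Their poses are not given: they have to be found in the camera images.
- gauge: Wick-length gauge fixed to the table (place and heading vary): aluminium bed 320 mm long (x -160 to 160), y -58 to 82 mm, up to 55 mm high, with a straight slot on top. Origin on the table under the slot's centre line at mid-length; x along the slot in the pulling-out direction, z up. +y side: brass comb with 3 notches, then a white strip with 3 flags. -y side: empty trough.
- knob_grip (a point): Centre of the black square knob, 32 x 32 mm (sides along gauge x and y), 40 mm high, 76 to 116 mm above the table, this point at 96 mm. It stands on a square steel stem, 10 x 10 mm, that goes down into the slot. Home is at gauge x = -100, y = 0 mm. It only slides along gauge x and y; it cannot lift, turn or tilt.
- draw (a joint): How far the knob is drawn out along gauge +x from home, in m, 0 to 0.19. A spring pulls it back home: about 3 N at 0, rising by 0.7 N per 10 mm (about 13 N at 145 mm).
- cross (a joint): How far the knob stands sideways towards gauge +y from the slot's centre line, in m, -0.002 to 0.031. A light spring pulls it back to 0 (0.9 N per 10 mm). In the slot it can reach only about 0.003 before the stem meets the comb's edge; only in a notch does it go further (0.031 at the back wall).
- comb_edge (a point): Point fixed on the gauge at x = 0, y = 8, z = 54 mm: top of the comb's slot-side edge. The comb reaches from y = 8 to 42 mm and is 10 mm thick. It is a separately set insert: it, with all notches, is shifted by up to 12 mm either way along gauge x from the flags. The shift varies and is not reported, so the notch must be felt (or seen).
- notch_back (a point): Point fixed on the gauge at x = 0, y = 36, z = 54 mm: line of the notches' back wall. Along x from a notch's true resting place (+ is out): its mouth, y = 8 to 18 mm, spans +3 to +17 mm, so the stem's centre enters from +8 to +12; behind it the pocket, y = 18 to 36 mm, spans -5 to +17. With cross above 0.024 the spring can draw the stem back behind the lip, where it rests at 0, cross about 0.023.
- flag_green: Green flat flag 28 x 24 mm, 5 mm thick, on the white strip at gauge y = 66 mm, axes as the gauge's, origin at its underside. It lies at one of three places, draw = 0.045, 0.095 or 0.145 m (gauge x = -55, -5 or 45 mm), changed from run to run, and marks the knob's nominal resting place in that notch's hook. Not behind the lip, the knob is pushed out of the notch by the side spring and flies home.
- flag_red: Red flag like the green one, at another notch: not wanted.
- flag_yellow: Yellow flag like the green one, at another notch: not wanted.
- dropper_amber: Bystander: amber dropper bottle, 34 mm diameter, 104 mm high, stands about 60 mm beyond the gauge's -y edge. Origin: centre of its foot.
- dropper_green: Bystander: green glass dropper bottle, 34 mm diameter, 104 mm high, stands on the gauge's -y side too. Origin: centre of its foot.
- gold_vessel: Bystander: gold candle vessel, 68 mm diameter, 85 mm high, stands on the gauge's +y side, near its edge. Origin: centre of its foot.
- white_vessel: Bystander: white ceramic candle vessel, 84 mm diameter, 95 mm high. Origin: centre of its foot.
- funnel: Bystander: steel funnel standing spout up, 124 mm diameter, 115 mm high. Origin: centre of its foot.
- oil_bottle: Bystander: amber oil bottle, 56 mm diameter, 130 mm high. Origin: centre of its foot.
- cup_stack: Bystander: stack of paper cups, 76 mm diameter, 112 mm high. Origin: centre of its foot.

How it is judged:
By the outcome, as a careful person would: the job done as asked, in the order asked, and still so for the second after the job is handed in, with the robot touching nothing.
It also fails if it takes over 48 s, if anything falls off the work surface, if the arm or the gripper's body presses on something with over 40 N, if the wrist force passes 120 N, or if a joint passes its speed limit or range.

### The arm

A 6-joint arm with a two-finger parallel gripper is mounted at the origin on the work surface. World frame = base frame: x ahead of the robot, y to its left, z up, the work surface at z = 0. Lengths are in m, angles in rad, forces in N, time in s.
With the tool pointing down it reaches from about 0.225 to 0.875 m from the base axis. Payload 3.4 kg.
Tool frame: the origin (TCP) lies at the very end of the fingers, on their centre line; the grasp point (between the pads) lies behind it (manip.grasp_offset is the z of the grasp point in the tool frame, in m); z points along the fingers, y is the line along which they close (so a half turn about z gives the same grasp; the last joint's range is limited). The gripper opens to 85 mm and grips with 20 to 120 N. Pads are 22 mm wide; open, the fingers measure 114 mm over their backs; the gripper's body (76 mm by 85 mm) begins 54 mm behind the grasp point. The pads swing forward as they close: fully open they stand 13 mm farther back than shut.
Start: joints at [-1.234, 0.276, 1.505, -0, 1.361, -0.121], TCP at [0.254, -0.516, 0.231] pointing down, gripper open.
Joint ranges: [-2.89, 2.89], [-0.75, 2.08], [0.22, 2.7], [-1.18, 4.32], [0.11, 2.71], [-2.7, 2.7]. Speed limits (rad/s): [2.57, 2.57, 3.14, 3.14, 3.14, 3.14].

### API

Orientations are given as a unit quaternion [w, x, y, z].
In Python, from rig import manip gives the robot as it stands.
- The arm moves only by the shell command python3 -m pendant 'ROWS' [FORCE]. ROWS is JSON, a list of rows, each an object of numbers: "dx", "dy", "dz": the shift along the tool's x, y, z in m; "rx", "ry", "rz": the turn, a rotation vector about the tool's x, y, z in degrees; "hand": the finger opening in m, from 0 to 0.0854. In form: [{"dx": .., "dy": .., "dz": .., "rx": .., "ry": .., "rz": .., "hand": ..}, ...]. A call has 1 to 12 rows; each row shifts and turns the commanded pose from where the row before left it, along the tool's axes as they then stand; what a row does not reach is not made up. A row lasts 1/12 s, in which the tool goes at most 41.7 mm and 7.16 degrees, less where a joint would pass 70% of its speed; a pose out of reach is approached as far as the arm can. A call is refused whole if a number of a shift passes 0.0417 or a number of a turn 7.16, either way. A call with a gripper value outside its range is refused whole. The fingers move at their own pace and stop on an object; FORCE is the grip in N (left out, the last holds). Time passes only in rows, so rows that do not move let the fingers close. It gives the time, the measured TCP pose, the force, the opening and the grip force at its end, in the units of the state.
- manip.get_state(): the state, without advancing time (a new reading comes with each control period).
- manip.get_image(name): name is "side" or "top"; returns a dict with "frame" (384x512x3 uint8, red, green, blue), "fx", "fy", "cx", "cy" (pixels), "distortion" ([k1, k2, p1, p2, k3] as OpenCV has them; the pictures are not rectified), "position" and "attitude" of the camera in the world. Camera axes: x right, y up, looking along -z (the intrinsics and any distortion apply to the point x, -y, -z); pixel columns grow to the right and rows downward; lengths in m; the calibration is good to about 2 mm. A picture is of the moment at which its call begins. There is no depth.
- manip.sign_off(): hands the job in; it is judged then, once.
The state is a dict: "clock": time; "qpos": joint angles; "qd": joint speeds; "effort": joint torques, N m; "position": TCP position; "ee_rot": TCP orientation; "contact_force": force on the tool from outside, world axes, zero at the start; "moment": the same for the moment, N m; "width": finger opening in m; "gripper_force": force on a finger pad.
Only numpy, scipy, OpenCV 4.12 (cv2) and the standard library are available. Lean on these libraries where they do the work, as an engineer would, in place of code of your own. Each camera call takes 0.05 s, during which the arm holds its last target. There are 200 camera calls.

## Working session

There is one attempt and no reset: what is moved stays moved. The work goes in short steps, Python scripts to look and compute and a shell command to move; the robot and the scene stay as the last step left them, time stands still between calls to the robot, and variables do not carry over. Pictures are saved under pics/ and viewed, at most 10 in all, crops included, and the job is handed in when it is done.

```bash
mkdir -p pics
cat > h.py <<'E'
import numpy as np,cv2
from rig import manip
from scipy.spatial.transform import Rotation as R
def rot(q): return R.from_quat([q[1],q[2],q[3],q[0]]).as_matrix()
def att(im):
    a=np.array(im["attitude"]); return rot(a) if a.size==4 else a.reshape(3,3)
def ray(im,uv):
    K=np.array([[im["fx"],0,im["cx"]],[0,im["fy"],im["cy"]],[0,0,1.]])
    p=cv2.undistortPoints(np.array(uv,float).reshape(-1,1,2),K,np.array(im["distortion"],float)).reshape(-1,2)
    d=np.c_[p[:,0],-p[:,1],-np.ones(len(p))]
    return np.array(im["position"]),d@att(im).T
def plane(im,uv,z):
    o,d=ray(im,uv); return o+d*((z-o[2])/d[:,2])[:,None]
E
python3 - <<'E'
from h import *
for n in("top","side"):
    im=manip.get_image(n); print({k:v for k,v in im.items() if k!="frame"})
    np.save(f"pics/{n}0.npy",im,allow_pickle=True)
    cv2.imwrite(f"pics/{n}0.png",cv2.resize(im["frame"][:,:,::-1],(800,600),interpolation=cv2.INTER_CUBIC))
s=manip.get_state();print(s,manip.grasp_offset)
E
```

```text
{'fx': 395.1136894674085, 'fy': 395.1136894674085, 'cx': 259.62709024368843, 'cy': 197.29943496186422, 'distortion': array([-0.03604402,  0.        ,  0.        ,  0.        ,  0.        ]), 'position': array([ 0.49265823, -0.06183532,  1.19733514]), 'attitude': array([-0.69958936, -0.03926976,  0.01671806,  0.71326932])}
{'fx': 490.9855950116778, 'fy': 490.9855950116778, 'cx': 254.56744472529695, 'cy': 190.27076085353045, 'distortion': array([-0.0568662,  0.       ,  0.       ,  0.       ,  0.       ]), 'position': array([0.03511955, 0.73550749, 1.18454839]), 'attitude': array([-0.29274938, -0.10647174,  0.32857499,  0.89162775])}
{'clock': 0.1, 'qpos': array([-1.23397140e+00,  2.76523576e-01,  1.50600728e+00, -2.68405603e-05,
        1.36067194e+00, -1.21007508e-01]), 'qd': array([ 0.00014128, -0.00107152, -0.00228135,  0.00065773,  0.00015354,
        0.00082913]), 'effort': array([-4.27520206e-05, -4.17701197e+01, -2.46405923e+01, -2.16701242e-04,
        5.78416366e-03, -4.79984436e-06]), 'position': array([ 0.25398148, -0.51535122,  0.23053056]), 'ee_rot': array([-7.98975765e-04,  9.73911947e-01,  2.26924812e-01, -9.97522730e-05]), 'contact_force': array([ 0.4667194 ,  0.56939755, -0.44780406]), 'moment': array([-0.00482375, -0.01280509, -0.06584288]), 'gripper_force': 0.0, 'width': 0.08537566883735187} -0.0187
```

View pics/top0.png

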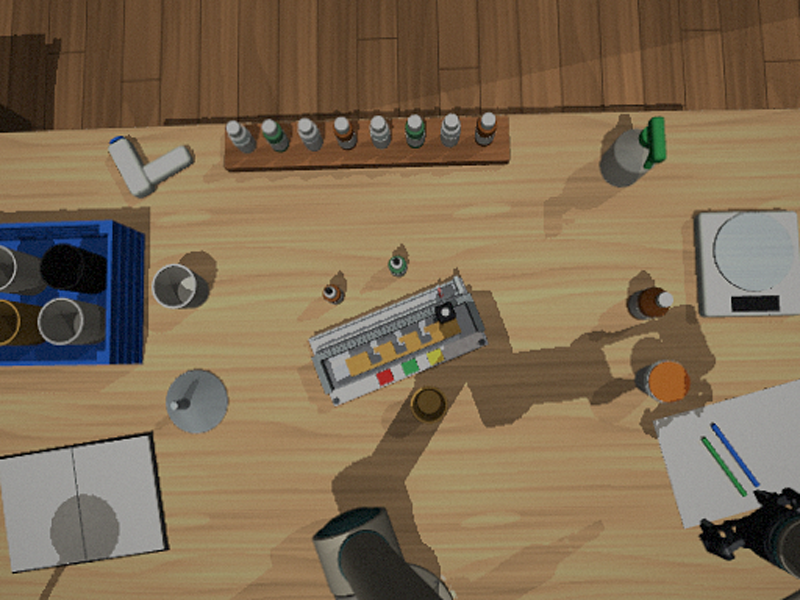

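View pics/side0.png

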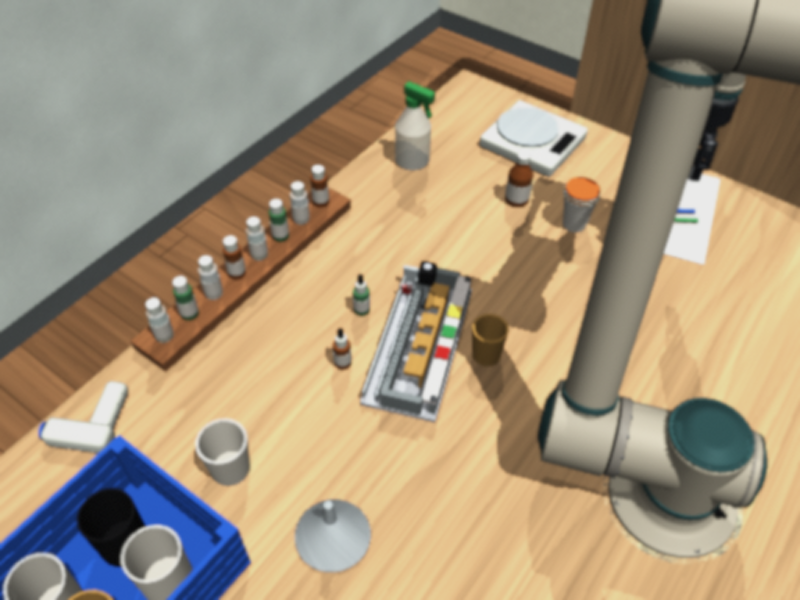

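The top view shows the gauge centred near (400,335) and the black knob at (445,312). The flags are yellow (434,356), green (410,366) and red (385,377), so green is the middle notch (draw 0.095). Pulling out goes to the image's left and down. The side view agrees, with the gold vessel close beside the flags.

```bash
cat > m.py <<'E'
from h import *
ims={n:np.load(f"pics/{n}0.npy",allow_pickle=True).item() for n in("top","side")}
roi={"top":(185,265,190,320),"side":(165,270,225,305)}
cols={"red":((0,150,90),(8,255,255)),"green":((45,120,60),(85,255,255)),"yellow":((25,150,120),(34,255,255))}
pix={}
for n,im in ims.items():
    r0,r1,c0,c1=roi[n]; f=im["frame"][r0:r1,c0:c1]; hsv=cv2.cvtColor(f,cv2.COLOR_RGB2HSV)
    for c,(lo,hi) in cols.items():
        m=cv2.inRange(hsv,lo,hi); k,l,st,ce=cv2.connectedComponentsWithStats(m)
        i=max(range(1,k),key=lambda i:st[i,4]); pix[n,c]=ce[i]+[c0,r0]; print(n,c,st[i,4],pix[n,c])
def tri(a,b):
    o1,d1=ray(ims["top"],a);o2,d2=ray(ims["side"],b);d1=d1[0]/np.linalg.norm(d1);d2=d2[0]/np.linalg.norm(d2)
    t=np.linalg.lstsq(np.c_[d1,-d2],o2-o1,rcond=None)[0];p,q=o1+t[0]*d1,o2+t[1]*d2
    return (p+q)/2,np.linalg.norm(p-q)
P={c:tri(pix["top",c],pix["side",c]) for c in cols}
for c in P: print(c,P[c][0].round(4),P[c][1].round(4))
Z=np.mean([P[c][0][2] for c in P])
F={c:plane(ims["top"],pix["top",c],Z)[0] for c in cols}
ux=(F["red"]-F["yellow"])[:2];print("spacing",np.linalg.norm(ux),np.linalg.norm((F["red"]-F["green"])[:2]));ux/=np.linalg.norm(ux);uy=np.array([-ux[1],ux[0]])
mid=np.mean([F[c][:2] for c in F],0); O=mid+5e-3*ux-66e-3*uy
print("ux",ux,"head deg",np.degrees(np.arctan2(ux[1],ux[0])),"O",O,"home",O-.1*ux)
np.savez("g.npz",O=O,ux=ux,uy=uy)
# orthoview at z per image: gauge x -170..170, y -70..90, 2px/mm
def ortho(im,z):
    gx,gy=np.meshgrid(np.arange(-170,170,.5)/1e3,np.arange(-70,95,.5)/1e3)
    W=O+gx.reshape(-1,1)*ux+gy.reshape(-1,1)*uy; W=np.c_[W,np.full(len(W),z)]
    C=(W-np.array(im["position"]))@att(im); C=C*[1,-1,-1]
    K=np.array([[im["fx"],0,im["cx"]],[0,im["fy"],im["cy"]],[0,0,1.]])
    uv=cv2.projectPoints(C,np.zeros(3),np.zeros(3),K,np.array(im["distortion"],float))[0].reshape(*gx.shape,2).astype(np.float32)
    return cv2.remap(im["frame"],uv[...,0],uv[...,1],cv2.INTER_CUBIC)
if __name__=="__main__":
    t,s=ortho(ims["top"],.054),ortho(ims["side"],.054)
    a=np.vstack([t[:270],s[:270]])
    for i in range(0,680,20): a[:(10 if i%100==40 else 5),i]=(255,0,255);a[270:(280 if i%100==40 else 275),i]=(255,0,255)
    cv2.imwrite("pics/ortho.png",a[:,:,::-1])
    k=ortho(ims["top"],.116);cv2.imwrite("pics/orthok.png",k[:,:,::-1])
    # knob top: dark blob in z=.116 view
    d=cv2.inRange(k,(0,0,0),(45,45,45)); n,l,st,ce=cv2.connectedComponentsWithStats(d)
    for i in range(1,n):
        if st[i,4]>300: print("dark",st[i],(ce[i]/2+[-170,-70]).round(1))
E
python3 m.py
```

```text
top red 68 [246.11764706 240.83823529]
top green 67 [262.05970149 234.28358209]
top yellow 50 [277.42 227.56]
side red 48 [282.77083333 225.22916667]
side green 41 [286.48780488 211.65853659]
side yellow 9 [292.33333333 198.33333333]
red [0.4595 0.0155 0.0542] 0.0019
green [ 0.4777 -0.0307  0.0555] 0.0022
yellow [ 0.4929 -0.0771  0.0608] 0.0054
spacing 0.09780785926912332 0.04958905915316107
ux [-0.3727667  0.9279251] head deg 111.88634859643527 O [ 0.5362735  -0.00151168] home [ 0.57355017 -0.09430419]
dark [ 103  114   84   66 3256] [-99.4   3.8]
dark [595 130  14 111 825] [131.7  21.4]
dark [ 56 138   9 111 646] [-139.9   26.4]
```

View pics/ortho.png

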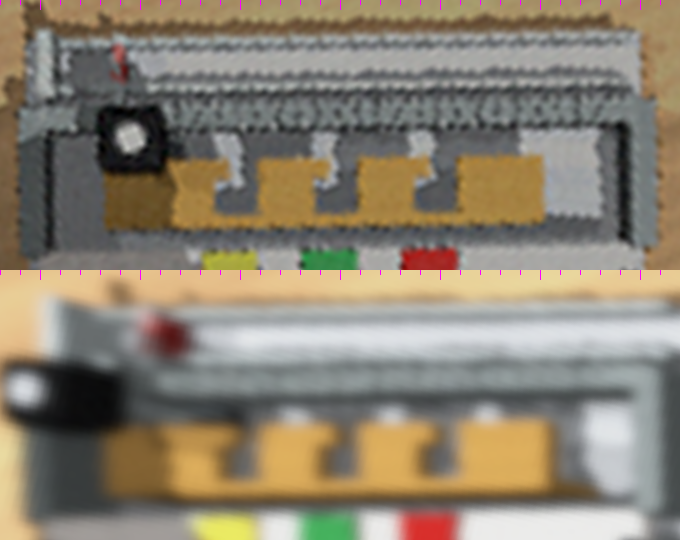

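The rectified comb (2 px/mm, x = px/2 − 170 mm) is clear. The middle notch has its lip end at px 330, its far wall at px 358 and its pocket start at px 315, so its rest is at gauge x ≈ −8 mm (shift ≈ −3 mm). That puts mouth centre at draw ≈ 0.102 and rest at draw ≈ 0.092. I'll grip with the fingers closing along gauge x.

```bash
cat >> h.py <<'E'
def rel(x=None,y=None,z=None):
    g=np.load("g.npz");O,ux,uy=g["O"],g["ux"],g["uy"];s=manip.get_state();p=s["position"];M=rot(s["ee_rot"])
    d=p[:2]-O; print("t",round(s["clock"],2),"gauge mm",(np.array([d@ux,d@uy,p[2]])*1e3).round(1),"F gauge",(s["contact_force"][:2]@ux).round(1),(s["contact_force"][:2]@uy).round(1),s["contact_force"][2].round(1),"w",s["width"].round(4),"gf",s["gripper_force"])
    ty=M[:,1]; print("tool y vs -ux deg",np.degrees(np.arctan2(-ux[0]*ty[1]+ux[1]*ty[0],-ux@ty[:2])).round(2),"tilt",M[2,2].round(5))
    if x is not None:
        W=np.append(O+x*ux+y*uy,z); print("tool delta mm",(M.T@(W-p)*1e3).round(1))
E
python3 - <<'E'
from h import *
from m import ortho,ims
k=ortho(ims["top"],.116)
m=cv2.inRange(k[80:180,100:190],(110,110,110),(255,255,255));n,l,st,ce=cv2.connectedComponentsWithStats(m)
for i in range(1,n): print(st[i],(ce[i]+[100,80])/2+[-170,-70])
g=np.load("g.npz")
v=plane(ims["top"],[[428*.64,404*.64]],.085)[0][:2]-g["O"];print("gold",v@g["ux"],v@g["uy"])
rel(-.1,0,.2)
E
python3 -m pendant '[{"rz":4.2}]'; python3 -c "
from h import *;rel(-.1,0,.2)"
```

```text
top red 68 [246.11764706 240.83823529]
top green 67 [262.05970149 234.28358209]
top yellow 50 [277.42 227.56]
side red 48 [282.77083333 225.22916667]
side green 41 [286.48780488 211.65853659]
side yellow 9 [292.33333333 198.33333333]
red [0.4595 0.0155 0.0542] 0.0019
green [ 0.4777 -0.0307  0.0555] 0.0022
yellow [ 0.4929 -0.0771  0.0608] 0.0054
spacing 0.09780785926912332 0.04958905915316107
ux [-0.3727667  0.9279251] head deg 111.88634859643527 O [ 0.5362735  -0.00151168] home [ 0.57355017 -0.09430419]
[ 45   0  45  22 661] [-85.50378215 -25.18456884]
[38 30  2  2  3] [-100.66666667  -14.66666667]
[ 69  31   9  20 109] [-83.34862385 -10.54587156]
[86 30  4 23 53] [-76.00943396 -10.33962264]
[ 24  51  27  28 570] [-101.35350877    2.25087719]
gold -0.010476774195958452 0.14133307802034295Traceback (most recent call last):
  File "<stdin>", line 8, in <module>
  File "h.py", line 16, in rel
    d=p[:2]-O; print("t",round(s["clock"],2),"gauge mm",(np.array([d@ux,d@uy,p[2]])*1e3).round(1),"F gauge",(s["contact_force"][:2]@ux).round(1),(s["contact_force"][:2]@uy).round(1),s["contact_forc
[... 286 characters left out ...]
^^^^^^^^^^^^
AttributeError: 'float' object has no attribute 'round'
invalid input
Traceback (most recent call last):
  File "h.py", line 16, in rel
    d=p[:2]-O; print("t",round(s["clock"],2),"gauge mm",(np.array([d@ux,d@uy,p[2]])*1e3).round(1),"F gauge",(s["contact_force"][:2]@ux).round(1),(s["contact_force"][:2]@uy).round(1),s["contact_force"][2].round(1),"w",s["width"].round(4),"gf",s["gripper_force"])
                                                                                                                                                                                                                         ^^^^^^^^^^^^^^^^
AttributeError: 'float' object has no attribute 'round'
```

```bash
sed -i 's/s\["width"\].round(4)/round(float(s["width"]),4)/' h.py
python3 -m pendant '[{"dx":0,"dy":0,"dz":0,"rx":0,"ry":0,"rz":4.2,"hand":0.085}]'; python3 -c "
from h import *;rel(-.101,.001,.19)"
```

```text
clock: 0.18
position: [0.254, -0.5154, 0.2307]
ee_rot: [-0.001, 0.982, 0.19, -0.0]
contact_force: [-0.6, -0.3, -0.5]
width: 0.0848
gripper_force: 0.0
t 0.18 gauge mm [-371.7  453.5  230.7] F gauge -0.1 0.7 -0.5 w 0.0848 gf 0.0
tool y vs -ux deg 0.08 tilt -1.0
tool delta mm [ 452.9 -270.    41. ]
```

```bash
python3 -m pendant '[{"dx":0.03,"dy":-0.018,"dz":0},{"dx":0.03,"dy":-0.018,"dz":0},{"dx":0.03,"dy":-0.018,"dz":0},{"dx":0.03,"dy":-0.018,"dz":0},{"dx":0.03,"dy":-0.018,"dz":0},{"dx":0.03,"dy":-0.018,"dz":0},{"dx":0.03,"dy":-0.018,"dz":0},{"dx":0.03,"dy":-0.018,"dz":0},{"dx":0.03,"dy":-0.018,"dz":0},{"dx":0.03,"dy":-0.018,"dz":0},{"dx":0.03,"dy":-0.018,"dz":0},{"dx":0.03,"dy":-0.018,"dz":0}]' || true; python3 -c "
from h import *;rel(-.101,.001,.16)"
```

```text
t 0.18 gauge mm [-371.7  453.5  230.7] F gauge -0.1 0.7 -0.5 w 0.0848 gf 0.0
tool y vs -ux deg 0.08 tilt -1.0
tool delta mm [ 452.9 -270.    71. ]invalid input
```

All keys are required in each row.

```bash
python3 -m pendant '[{"dx":0.03,"dy":-0.018,"dz":0,"rx":0,"ry":0,"rz":0,"hand":0.085},{"dx":0.03,"dy":-0.018,"dz":0,"rx":0,"ry":0,"rz":0,"hand":0.085},{"dx":0.03,"dy":-0.018,"dz":0,"rx":0,"ry":0,"rz":0,"hand":0.085},{"dx":0.03,"dy":-0.018,"dz":0,"rx":0,"ry":0,"rz":0,"hand":0.085},{"dx":0.03,"dy":-0.018,"dz":0,"rx":0,"ry":0,"rz":0,"hand":0.085},{"dx":0.03,"dy":-0.018,"dz":0,"rx":0,"ry":0,"rz":0,"hand":0.085},{"dx":0.03,"dy":-0.018,"dz":0,"rx":0,"ry":0,"rz":0,"hand":0.085},{"dx":0.03,"dy":-0.018,"dz":0,"rx":0,"ry":0,"rz":0,"hand":0.085},{"dx":0.03,"dy":-0.018,"dz":0,"rx":0,"ry":0,"rz":0,"hand":0.085},{"dx":0.03,"dy":-0.018,"dz":0,"rx":0,"ry":0,"rz":0,"hand":0.085},{"dx":0.03,"dy":-0.018,"dz":0,"rx":0,"ry":0,"rz":0,"hand":0.085},{"dx":0.03,"dy":-0.018,"dz":0,"rx":0,"ry":0,"rz":0,"hand":0.085}]' || true; python3 -c "
from h import *;rel(-.101,.001,.16)"
```

```text
clock: 1.18
position: [0.5074, -0.1788, 0.231]
ee_rot: [-0.0, 0.982, 0.191, -0.0]
contact_force: [0.3, -0.3, 0.4]
width: 0.0851
gripper_force: 0.0
t 1.18 gauge mm [-153.8   92.9  231. ] F gauge -0.4 -0.2 0.4 w 0.0851 gf 0.0
tool y vs -ux deg 0.15 tilt -1.0
tool delta mm [ 92.1 -52.5  71. ]
```

```bash
python3 -m pendant '[{"dx":0.023,"dy":-0.013,"dz":0.01,"rx":0,"ry":0,"rz":0,"hand":0.085},{"dx":0.023,"dy":-0.013,"dz":0.02,"rx":0,"ry":0,"rz":0,"hand":0.085},{"dx":0.023,"dy":-0.013,"dz":0.02,"rx":0,"ry":0,"rz":0,"hand":0.085},{"dx":0.023,"dy":-0.013,"dz":0.02,"rx":0,"ry":0,"rz":0,"hand":0.085},{"dx":0,"dy":0,"dz":0,"rx":0,"ry":0,"rz":0,"hand":0.085},{"dx":0,"dy":0,"dz":0,"rx":0,"ry":0,"rz":0,"hand":0.085}]'
python3 - <<'E'
from h import *
rel(-.101,.001,.078)
im=manip.get_image("side");np.save("pics/side1.npy",im,allow_pickle=True)
cv2.imwrite("pics/side1.png",cv2.resize(im["frame"][110:290,200:360,::-1],None,fx=3.3,fy=3.3,interpolation=cv2.INTER_CUBIC))
E
```

```text
clock: 1.68
position: [0.5719, -0.0966, 0.1594]
ee_rot: [-0.001, 0.981, 0.192, -0.002]
contact_force: [-0.6, -0.2, 0.4]
width: 0.0847
gripper_force: 0.0
t 1.68 gauge mm [-101.5    2.4  159.4] F gauge 0.1 0.6 0.4 w 0.0847 gf 0.0
tool y vs -ux deg 0.29 tilt -0.99999
tool delta mm [ 1.7 -0.3 81.4]
```

View pics/side1.png

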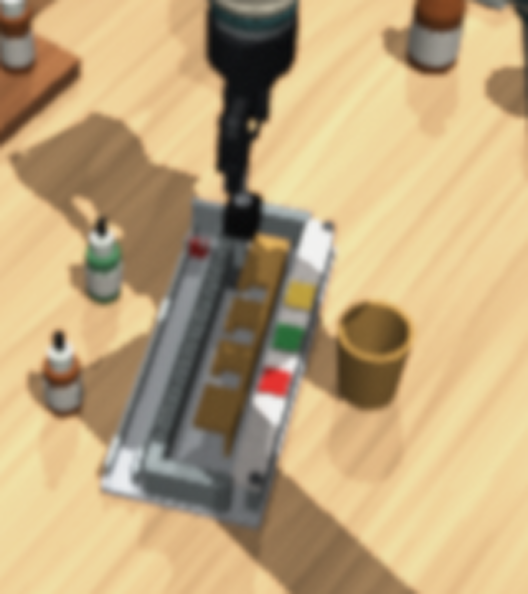

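The gripper hangs over the knob (crop 240,215), aligned in the side view and clear of bottles and vessel. Next I descend and close.

```bash
python3 -m pendant '[{"dx":0.001,"dy":0,"dz":0.02,"rx":0,"ry":0,"rz":-0.2,"hand":0.085},{"dx":0,"dy":0,"dz":0.02,"rx":0,"ry":0,"rz":0,"hand":0.085},{"dx":0,"dy":0,"dz":0.016,"rx":0,"ry":0,"rz":0,"hand":0.085},{"dx":0,"dy":0,"dz":0.014,"rx":0,"ry":0,"rz":0,"hand":0.085},{"dx":0,"dy":0,"dz":0.011,"rx":0,"ry":0,"rz":0,"hand":0.085},{"dx":0,"dy":0,"dz":0,"rx":0,"ry":0,"rz":0,"hand":0.085},{"dx":0,"dy":0,"dz":0,"rx":0,"ry":0,"rz":0,"hand":0.04}]' 40; python3 -c "
from h import *;rel()"
python3 -m pendant '[{"dx":0,"dy":0,"dz":0,"rx":0,"ry":0,"rz":0,"hand":0.04},{"dx":0,"dy":0,"dz":0,"rx":0,"ry":0,"rz":0,"hand":0.03},{"dx":0,"dy":0,"dz":0,"rx":0,"ry":0,"rz":0,"hand":0.02},{"dx":0,"dy":0,"dz":0,"rx":0,"ry":0,"rz":0,"hand":0.02},{"dx":0,"dy":0,"dz":0,"rx":0,"ry":0,"rz":0,"hand":0.02},{"dx":0,"dy":0,"dz":0,"rx":0,"ry":0,"rz":0,"hand":0.02},{"dx":0,"dy":0,"dz":0,"rx":0,"ry":0,"rz":0,"hand":0.02}]' 50; python3 -c "
from h import *;rel()"
```

```text
clock: 2.32
position: [0.5734, -0.0983, 0.0807]
ee_rot: [0.0, 0.981, 0.192, 0.0]
contact_force: [0.1, -0.4, 0.2]
width: 0.0754
gripper_force: 0.0
t 2.32 gauge mm [-103.7    1.6   80.7] F gauge -0.4 0.0 0.2 w 0.0754 gf 0.0
tool y vs -ux deg 0.28 tilt -1.0
clock: 2.9
position: [0.5732, -0.0954, 0.0816]
ee_rot: [-0.002, 0.981, 0.192, 0.0]
contact_force: [-1.4, 4.8, 6.1]
width: 0.0315
gripper_force: 49.8
t 2.9 gauge mm [-100.9    0.7   81.6] F gauge 4.9 -0.5 6.1 w 0.0315 gf 49.776039719581604
tool y vs -ux deg 0.24 tilt -0.99999
```

```bash
python3 -m pendant '[{"dx":0,"dy":-0.005,"dz":0,"rx":0,"ry":0,"rz":0,"hand":0.02},{"dx":0,"dy":-0.009,"dz":0,"rx":0,"ry":0,"rz":0,"hand":0.02},{"dx":0,"dy":-0.01,"dz":0,"rx":0,"ry":0,"rz":0,"hand":0.02},{"dx":0,"dy":-0.01,"dz":0,"rx":0,"ry":0,"rz":0,"hand":0.02},{"dx":0,"dy":-0.01,"dz":0,"rx":0,"ry":0,"rz":0,"hand":0.02},{"dx":0,"dy":-0.01,"dz":0,"rx":0,"ry":0,"rz":0,"hand":0.02},{"dx":0,"dy":-0.01,"dz":0,"rx":0,"ry":0,"rz":0,"hand":0.02},{"dx":0,"dy":-0.01,"dz":0,"rx":0,"ry":0,"rz":0,"hand":0.02},{"dx":0,"dy":-0.01,"dz":0,"rx":0,"ry":0,"rz":0,"hand":0.02},{"dx":0,"dy":-0.01,"dz":0,"rx":0,"ry":0,"rz":0,"hand":0.02},{"dx":0,"dy":-0.008,"dz":0,"rx":0,"ry":0,"rz":0,"hand":0.02},{"dx":0,"dy":-0.002,"dz":0,"rx":0,"ry":0,"rz":0,"hand":0.02}]' 60; python3 -m pendant '[{"dx":0,"dy":0,"dz":0,"rx":0,"ry":0,"rz":0,"hand":0.02},{"dx":0,"dy":0,"dz":0,"rx":0,"ry":0,"rz":0,"hand":0.02}]' >/dev/null; python3 -c "
from h import *;rel()"
```

```text
clock: 3.9
position: [0.5366, -0.0029, 0.0817]
ee_rot: [0.003, 0.981, 0.193, 0.003]
contact_force: [4.2, -9.1, 0.9]
width: 0.0312
gripper_force: 60.2
t 4.07 gauge mm [-2.   0.2 81.6] F gauge -9.1 1.8 3.0 w 0.031 gf 60.21057844161987
tool y vs -ux deg 0.38 tilt -0.99997
```

```bash
python3 -m pendant '[{"dx":0,"dy":-0.003,"dz":0,"rx":0,"ry":0,"rz":0,"hand":0.02},{"dx":-0.003,"dy":0,"dz":0,"rx":0,"ry":0,"rz":0,"hand":0.02},{"dx":-0.003,"dy":0,"dz":0,"rx":0,"ry":0,"rz":0,"hand":0.02},{"dx":-0.003,"dy":0,"dz":0,"rx":0,"ry":0,"rz":0,"hand":0.02},{"dx":0,"dy":0,"dz":0,"rx":0,"ry":0,"rz":0,"hand":0.02},{"dx":0,"dy":0,"dz":0,"rx":0,"ry":0,"rz":0,"hand":0.02}]' >/dev/null; python3 -c "
from h import *;rel()"
```

```text
t 4.57 gauge mm [ 0.8  9.2 81.6] F gauge -8.3 0.1 1.8 w 0.0313 gf 60.141175389289856
tool y vs -ux deg 0.34 tilt -0.99997
```

No blocking force: the stem has entered the mouth (cross ≈ 9 mm). Going on towards cross ≈ 28 mm.

```bash
python3 -m pendant '[{"dx":-0.004,"dy":0,"dz":0,"rx":0,"ry":0,"rz":0,"hand":0.02},{"dx":-0.004,"dy":0,"dz":0,"rx":0,"ry":0,"rz":0,"hand":0.02},{"dx":-0.004,"dy":0,"dz":0,"rx":0,"ry":0,"rz":0,"hand":0.02},{"dx":-0.004,"dy":0,"dz":0,"rx":0,"ry":0,"rz":0,"hand":0.02},{"dx":-0.003,"dy":0,"dz":0,"rx":0,"ry":0,"rz":0,"hand":0.02},{"dx":0,"dy":0,"dz":0,"rx":0,"ry":0,"rz":0,"hand":0.02},{"dx":0,"dy":0,"dz":0,"rx":0,"ry":0,"rz":0,"hand":0.02}]' >/dev/null; python3 -c "
from h import *;rel()"
```

```text
t 5.15 gauge mm [ 0.3 27.2 81.6] F gauge -9.6 -2.7 -1.1 w 0.0314 gf 59.97660756111145
tool y vs -ux deg 0.32 tilt -0.99995
```

```bash
python3 -m pendant '[{"dx":0,"dy":0.003,"dz":0,"rx":0,"ry":0,"rz":0,"hand":0.02},{"dx":0,"dy":0.003,"dz":0,"rx":0,"ry":0,"rz":0,"hand":0.02},{"dx":0,"dy":0.002,"dz":0,"rx":0,"ry":0,"rz":0,"hand":0.02},{"dx":0,"dy":0,"dz":0,"rx":0,"ry":0,"rz":0,"hand":0.02},{"dx":0,"dy":0,"dz":0,"rx":0,"ry":0,"rz":0,"hand":0.02}]' >/dev/null; python3 -c "
from h import *;rel()"
python3 -m pendant '[{"dx":0,"dy":0.002,"dz":0,"rx":0,"ry":0,"rz":0,"hand":0.02},{"dx":0,"dy":0,"dz":0,"rx":0,"ry":0,"rz":0,"hand":0.02},{"dx":0,"dy":0,"dz":0,"rx":0,"ry":0,"rz":0,"hand":0.02}]' >/dev/null; python3 -c "
from h import *;rel()"
python3 -m pendant '[{"dx":0,"dy":0.002,"dz":0,"rx":0,"ry":0,"rz":0,"hand":0.02},{"dx":0,"dy":0,"dz":0,"rx":0,"ry":0,"rz":0,"hand":0.02},{"dx":0,"dy":0,"dz":0,"rx":0,"ry":0,"rz":0,"hand":0.02}]' >/dev/null; python3 -c "
from h import *;rel()"
```

```text
t 5.57 gauge mm [-7.  27.  81.6] F gauge -7.0 -2.4 1.4 w 0.0309 gf 59.83160197734833
tool y vs -ux deg 0.3 tilt -0.99996
t 5.82 gauge mm [-7.1 27.1 81.6] F gauge -1.1 -5.8 4.1 w 0.0315 gf 60.18870413303375
tool y vs -ux deg 0.29 tilt -0.99998
t 6.07 gauge mm [-7.2 27.2 81.6] F gauge 2.4 -7.0 5.6 w 0.0312 gf 60.241976380348206
tool y vs -ux deg 0.25 tilt -0.99998
```

It stops at x ≈ −7 and the spring load moves onto the pocket wall, matching the predicted hook. Next I ease it sideways onto the lip.

```bash
python3 -m pendant '[{"dx":0.002,"dy":0,"dz":0,"rx":0,"ry":0,"rz":0,"hand":0.02},{"dx":0.002,"dy":0,"dz":0,"rx":0,"ry":0,"rz":0,"hand":0.02},{"dx":0.001,"dy":0,"dz":0,"rx":0,"ry":0,"rz":0,"hand":0.02},{"dx":0,"dy":0,"dz":0,"rx":0,"ry":0,"rz":0,"hand":0.02},{"dx":0,"dy":0,"dz":0,"rx":0,"ry":0,"rz":0,"hand":0.02}]' >/dev/null
python3 - <<'E'
from h import *
rel()
im=manip.get_image("top");np.save("pics/top2.npy",im,allow_pickle=True)
cv2.imwrite("pics/top2.png",cv2.resize(im["frame"][160:275,185:335,::-1],None,fx=4,fy=4,interpolation=cv2.INTER_CUBIC))
E
```

```text
t 6.48 gauge mm [-7.2 25.7 81.5] F gauge 1.5 2.4 12.2 w 0.0317 gf 61.32989287376404
tool y vs -ux deg 0.33 tilt -1.0
```

View pics/top2.png

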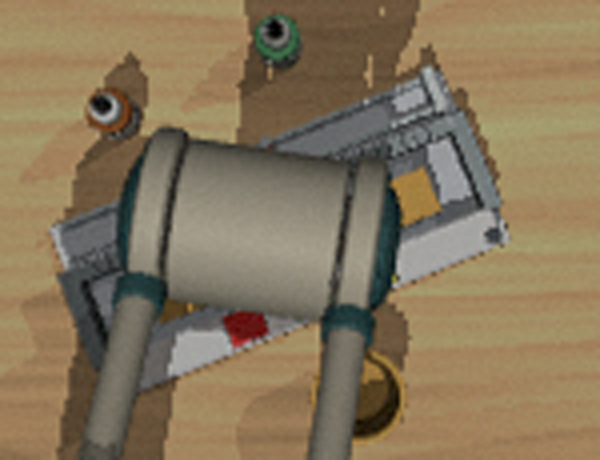

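The picture shows only the wrist over the gauge (knob hidden; bottles and vessel unmoved), so I rely on force. One more small check against the lip.

```bash
python3 -m pendant '[{"dx":0.002,"dy":0,"dz":0,"rx":0,"ry":0,"rz":0,"hand":0.02},{"dx":0,"dy":0,"dz":0,"rx":0,"ry":0,"rz":0,"hand":0.02},{"dx":0,"dy":0,"dz":0,"rx":0,"ry":0,"rz":0,"hand":0.02}]' >/dev/null; python3 -c "
from h import *;rel()"
```

```text
t 6.78 gauge mm [-7.2 23.8 81.5] F gauge 1.1 3.4 11.5 w 0.0311 gf 61.30800247192383
tool y vs -ux deg 0.33 tilt -1.0
```

```bash
python3 -m pendant '[{"dx":0,"dy":0,"dz":0,"rx":0,"ry":0,"rz":0,"hand":0.02},{"dx":0,"dy":0,"dz":0,"rx":0,"ry":0,"rz":0,"hand":0.02},{"dx":0,"dy":0,"dz":0,"rx":0,"ry":0,"rz":0,"hand":0.034},{"dx":0,"dy":0,"dz":0,"rx":0,"ry":0,"rz":0,"hand":0.036},{"dx":0,"dy":0,"dz":0,"rx":0,"ry":0,"rz":0,"hand":0.038},{"dx":0,"dy":0,"dz":0,"rx":0,"ry":0,"rz":0,"hand":0.04}]' 20 >/dev/null
python3 - <<'E'
from h import *
rel()
im=manip.get_image("side");np.save("pics/side2.npy",im,allow_pickle=True)
cv2.imwrite("pics/side2.png",cv2.resize(im["frame"][130:280,210:340,::-1],None,fx=4,fy=4,interpolation=cv2.INTER_CUBIC))
E
```

```text
t 7.28 gauge mm [-7.4 23.6 79.7] F gauge 0.2 -0.5 -0.4 w 0.04 gf 0.0
tool y vs -ux deg 0.38 tilt -1.0
```

View pics/side2.png

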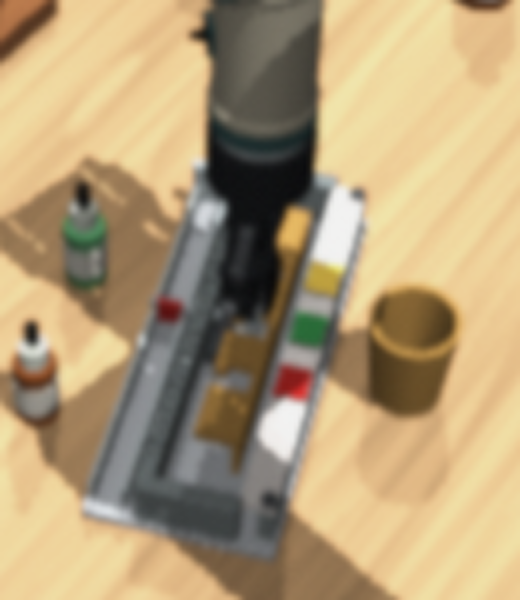

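Fingers are open 40 mm with zero force. The stem area at (255,315) lies level with the green flag (310,330), and the red slider (168,310) has stayed out. Opening fully and lifting.

```bash
python3 -m pendant '[{"dx":0,"dy":0,"dz":0,"rx":0,"ry":0,"rz":0,"hand":0.06},{"dx":0,"dy":0,"dz":0,"rx":0,"ry":0,"rz":0,"hand":0.08},{"dx":0,"dy":0,"dz":0,"rx":0,"ry":0,"rz":0,"hand":0.08},{"dx":0,"dy":0,"dz":-0.005,"rx":0,"ry":0,"rz":0,"hand":0.08},{"dx":0,"dy":0,"dz":-0.01,"rx":0,"ry":0,"rz":0,"hand":0.08},{"dx":0,"dy":0,"dz":-0.02,"rx":0,"ry":0,"rz":0,"hand":0.08},{"dx":0,"dy":0,"dz":-0.03,"rx":0,"ry":0,"rz":0,"hand":0.08},{"dx":0,"dy":0,"dz":-0.03,"rx":0,"ry":0,"rz":0,"hand":0.08},{"dx":0,"dy":0,"dz":-0.03,"rx":0,"ry":0,"rz":0,"hand":0.08},{"dx":0,"dy":0.015,"dz":-0.03,"rx":0,"ry":0,"rz":0,"hand":0.08},{"dx":0,"dy":0.03,"dz":-0.01,"rx":0,"ry":0,"rz":0,"hand":0.08},{"dx":0,"dy":0.03,"dz":0,"rx":0,"ry":0,"rz":0,"hand":0.08}]' >/dev/null
python3 -m pendant '[{"dx":0,"dy":0.035,"dz":0,"rx":0,"ry":0,"rz":0,"hand":0.08},{"dx":0,"dy":0.035,"dz":0,"rx":0,"ry":0,"rz":0,"hand":0.08},{"dx":0,"dy":0.035,"dz":0,"rx":0,"ry":0,"rz":0,"hand":0.08},{"dx":0,"dy":0.035,"dz":0,"rx":0,"ry":0,"rz":0,"hand":0.08},{"dx":0,"dy":0.03,"dz":0,"rx":0,"ry":0,"rz":0,"hand":0.08},{"dx":0,"dy":0,"dz":0,"rx":0,"ry":0,"rz":0,"hand":0.08},{"dx":0,"dy":0,"dz":0,"rx":0,"ry":0,"rz":0,"hand":0.08}]' >/dev/null
python3 - <<'E'
from h import *
rel()
a=[manip.get_image(n)["frame"][:,:,::-1] for n in("top","side")]
cv2.imwrite("pics/end.png",np.hstack([cv2.resize(a[0][160:275,185:315],(400,354),interpolation=cv2.INTER_CUBIC),cv2.resize(a[1][130:280,210:340],(307,354),interpolation=cv2.INTER_CUBIC)]))
E
```

```text
t 8.92 gauge mm [-254.6   21.8  245.4] F gauge 0.4 0.1 -0.6 w 0.0802 gf 0.0
tool y vs -ux deg 0.21 tilt -1.0
```

View pics/end.png

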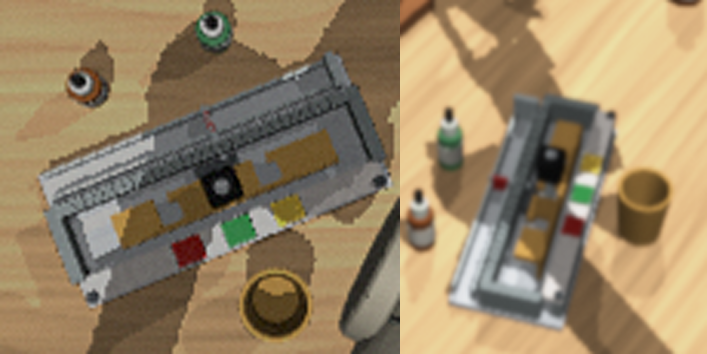

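The knob (222,185 in the top crop) sits in the middle notch beside the green flag (238,230) with nothing touching it. The bottles and gold vessel are where they were.

```bash
python3 -c "
from rig import manip;print(manip.sign_off())"
```

```text
the job is handed in; nothing more can be done
None
```

The gauge is set to green and the job is handed in: the knob rests by itself in the green flag's hook after a controlled release with no slam, and the bottles and vessel near the gauge stayed in place, at about 9 s on the robot's clock.

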